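# Re-index the notched end stop and check the shaft's end travel

## Robot

A 7-joint arm with a two-finger parallel gripper is mounted at the origin on a cart in front of the work surface, level with it; the furniture and walls round the work are solid. World frame = base frame: x ahead of the robot, y to its left, z up, the work surface at z = 0. Lengths are in m, angles in degrees, forces in N, time in s.
With the tool pointing down it reaches from about 0.375 to 0.925 m from the base axis. Payload 3.1 kg.
Tool frame: the origin (TCP) lies at the centre of the arm's flange, where the gripper is bolted on; the fingertips stand ahead of it and the grasp point (between the pads) lies 155 mm ahead of it (manip.finger_overhang is the z of the fingertips in the tool frame, in m); z points along the fingers, x is the direction in which the jaws open and shut, and the axes are right-handed (so a half turn about z gives the same grasp; the last joint's range is limited). The gripper opens to 85 mm and grips with 20 to 120 N. Pads are 22 mm wide; open, the fingers measure 114 mm over their backs; the gripper's body (76 mm by 85 mm) begins 54 mm behind the grasp point. The pads swing forward as they close: fully open they stand 13 mm farther back than shut.
Start: joints at [-74.931, 21.939, 2.515, 91.553, -1.026, 66.532, -2.859], TCP at [0.229, 0.608, 0.405] pointing down, gripper open.
Joint ranges: [-149.38, 149.38], [-23.57, 123.04], [-84.95, 90], [0, 143.3], [-89.99, 269.99], [3.08, 112.72], [-163.45, 163.45]. Speed limits (degrees/s): [159.86, 159.86, 180, 180, 180, 180, 180].

## Interface

Orientations are given as a 3x3 rotation matrix whose columns are the frame's x, y, z axes.
In Python, from station import manip gives the robot as it stands. The module is installed in compiled form; this text tells all that it offers.
- The arm moves only by the shell command python3 -m jog 'ROWS' [FORCE]. ROWS is JSON, a list of rows, each a list of 3 entries, a list of its own where there are three numbers: the shift along the tool's x, y, z each as a share of 600 mm, from -1 to 1, then the turn, a rotation vector about the tool's x, y, z each as a share of pi/2 rad, from -1 to 1, then the closure, from 0 (fully open) to 1 (shut). In form: [[[tx, ty, tz], [ax, ay, az], hand], ...]. A call has 1 to 20 rows; each row is the pose to reach, as a shift and turn from the pose measured when the call began, along the tool's axes at that moment; what a row does not reach only later rows make up. A row lasts 1/12 s, in which the tool goes at most 41.7 mm and 7.16 degrees, less where a joint would pass 70% of its speed; a pose out of reach is approached as far as the arm can. A call with a number of a shift or a turn outside -1 to 1 is refused whole. A call with a gripper value outside its range is refused whole. The fingers move at their own pace and stop on an object; FORCE is the grip in N (left out, the last holds). Time passes only in rows, so rows that repeat a pose let the fingers close. It gives the time, the measured TCP pose, the force and the opening at its end, in the units of the state.
- manip.get_obs(): the state, without advancing time (a new reading comes with each control period).
- manip.grab_frame(name): name is "scene" or "side" or "wrist"; returns the picture (400x640x3 uint8, red, green, blue); there is no depth.
- manip.camera_info(name): a dict with "camera_matrix" (3x3 intrinsics, pixels), "D" ([k1, k2, p1, p2, k3] as OpenCV has them; the pictures are not rectified), "eye" and "orientation" of the camera in the world. Camera axes: x right, y up, looking along -z (the intrinsics and any distortion apply to the point x, -y, -z); pixel columns grow to the right and rows downward; lengths in m; the calibration is good to about 2 mm. A picture is of the moment at which its call begins: read the wrist's pose just before it. camera_info takes no time and is no camera call; for the wrist camera it gives the pose at the moment of the call.
- manip.sign_off(): hands the job in, once; it reports no verdict.
Trained networks look in the newest picture that a camera, given by its name, has taken for a name from the list of things; names that differ only in an ending like _2 or _b are one class to them, and where a whole thing is asked for, a point or a joint stands for the part that bears it (a point fixed in the world has none). Each returns a list of dicts, best first, with "p" (0 to 1); they miss things now and then, are a little off and sometimes report something else, mostly with a low value. They report only what shows in the picture. A call takes as long as a camera call.
- manip.regions_of(camera, target): "mask" (400x640 bool, what is visible of it) and "uv" ([column, row] in pixels, amid what is visible of it).
The state is a dict: "time_s": time; "joints": joint angles; "joint_vel": joint speeds; "effort": joint torques, N m; "ee_pos": TCP position; "tcp_rot": TCP orientation; "force": force on the tool from outside, world axes, zero at the start; "wrist_torque": the same for the moment, N m; "width": finger opening in m.
Only numpy, scipy, OpenCV 4.12 (cv2) and the standard library are available. Lean on these libraries where they do the work, as an engineer would, in place of code of your own. Each camera call takes 0.05 s, during which the arm holds its last target.

## Task

On the gauge, release the sliding end stop by pressing the red dish down, shift it along to the notch beside the green tag and let its tooth drop fully into that notch. Then push the shaft by its round flange until its brass nose touches the stop, and after that pull it fully back home, towards the bearing block, to check its end travel. Do not disturb the loose things on the desk, and leave the stop seated at the green tag.

Things in the scene. Friction and masses are not known exactly. Their poses are not given: they have to be found in the camera images.
- gauge: Fixed gauge: aluminium base plate 272 x 124 mm, 10 mm thick. Origin at the centre of its underside on the desk. Its x axis is the shaft axis and the outward travel direction of stop and shaft; z up; y points to the toothed rack. In this frame a grey bearing block stands at x -116 to -86, y -26 to 26, up to z 60 mm.
- rack (a point): Middle of the first notch of the fixed steel rack, at the rack's top, 36 mm above the desk (gauge x 49, y 36 mm). Four notches along gauge x, 18 mm apart (x 49, 67, 85, 103), 11.5 mm wide, 12 mm deep. The tooth starts in the first one; a tag stands on the base, 15 mm to +y, beside each of the other three, in an order that changes.
- stop_index (a point): Point on the sliding stop in line with its tooth (white index line), 54 mm above the desk. The stop is a blue block 54 mm long in gauge x (27 mm either way), 32 mm wide, centred on gauge y = 0. It is in the wanted notch when this point has the green tag's gauge x. The rounded tooth is 7 mm wide (2 mm play either way) and finds a notch by itself when let go within 4 mm of it.
- stop_face (a point): Centre of the stop's round brass face (20 mm across) that looks to gauge -x towards the shaft nose, 38 mm above the desk; 27 mm to gauge -x of stop_index. Axes as the gauge's.
- stop (a joint): Travel of the sliding stop along gauge x, m: 0 in the middle of the first notch, 0.018, 0.036 and 0.054 in the next ones. Slides freely (about 1 N) when the tooth is lifted, and stays where it is left.
- dish (a point): Centre of the floor of the red finger dish on the release lever, 59 mm above the desk at rest, 42.5 mm to gauge -y of the stop's middle line. The floor is 37 mm in gauge y and 44 mm in gauge x between two lips 7 mm high, so a fingertip in it can push the stop along either way. It moves and tips with the lever; only the base lies below it.
- release (a joint): Angle of the release lever, rad: 0 = tooth fully down. It rocks about a line along gauge x, 54 mm above the desk on the stop's middle line: pressing the dish down lifts the tooth. The tooth sits 9 mm deep and is clear above 0.27 rad, i.e. dish pressed down by 12 mm or more; the lever stops at 0.38 rad (16 mm). A spring returns it, 3 to 8 N at the dish.
- hub (a point): Centre of the shaft's round dark steel flange, 48 mm across, 10 mm thick in gauge x, 38 mm above the desk (top at 62 mm); at home at gauge x = -37, y = 0 mm. A boss 24 mm across reaches 13 mm either side of it. The shaft is 12 mm thick, its top at 44 mm. At home 44 mm of free space lies between flange and bearing block.
- shaft_nose (a point): Tip of the shaft's brass nose, 45 mm to gauge +x of hub, 38 mm above the desk; it meets stop_face.
- shaft (a joint): Travel of the shaft along gauge x, m: 0 is fully back home (end stop inside the bearing), growing towards the sliding stop. It slides with about 1.2 N and stays where it is left.
- tag_green: Green tag, a block 12 x 14 mm and 16 mm high on the gauge's base, fixed; marks the wanted notch. Origin at the centre of its underside, axes as the gauge's, at the notch's gauge x.
- tag_white_a: White tag of the same shape, marks a notch that is not wanted.
- tag_white_b: White tag of the same shape, marks a notch that is not wanted.
- white_cap: Loose cream bottle-shaped cap, 26 mm across, 44 mm high, standing; origin under its centre. Not to be disturbed.
- cream_gear: Loose cream plastic gear, 25 mm across, 11 mm high; origin under its centre. Not to be disturbed.
- piston: Loose purple ribbed plastic piston, 23 mm across, 40 mm high, standing; origin under its centre. Not to be disturbed.

How it is judged:
By the outcome, as a careful person would: the job done as asked, in the order asked, and still so for the second after the job is handed in, with the robot touching nothing.
It also fails if it takes over 45 s, if anything falls off the work surface, if the arm or the gripper's body presses on something with over 40 N, if the wrist force passes 120 N, or if a joint passes its speed limit or range.

## Working session

There is one attempt and no reset: what is moved stays moved. The work goes in short steps, Python scripts to look and compute and a shell command to move; the robot and the scene stay as the last step left them, time stands still between calls to the robot, and variables do not carry over. Pictures are saved under pics/ and viewed, and the job is handed in when it is done.

```bash
mkdir -p pics; ls; python3 - <<'E'
from station import manip
import cv2, numpy as np
o=manip.get_obs()
for k,v in o.items(): print(k,np.round(v,4).tolist())
print(manip.finger_overhang)
for c in ["scene","side","wrist"]:
    i=manip.camera_info(c); print(c,{k:np.round(v,4).tolist() for k,v in i.items()})
    f=manip.grab_frame(c); cv2.imwrite(f"pics/{c}0.png",f[:,:,::-1])
E
```

```text
pics
time_s 0.0
joints [-74.9296, 21.9935, 2.5127, 91.6503, -1.0252, 66.5307, -2.8565]
joint_vel [-0.0313, 0.0717, 0.0056, 0.0388, -0.1449, -0.1042, -0.0005]
effort [-0.0002, -43.3469, 1.0246, -24.951, 0.0106, 0.0116, 0.0]
ee_pos [0.2293, 0.6077, 0.4033]
tcp_rot [[0.3529, 0.9356, -0.0008], [0.9356, -0.3529, -0.0025], [-0.0026, 0.0002, -1.0]]
force [-0.611, -0.4774, 0.1185]
wrist_torque [0.0006, 0.0258, 0.0118]
width 0.0853
0.1734
scene {'camera_matrix': [[492.3627, 0.0, 318.9568], [0.0, 492.3627, 194.0606], [0.0, 0.0, 1.0]], 'D': [-0.1457, 0.0, 0.0, 0.0, 0.0], 'eye': [0.0816, 0.4835, 0.6045], 'orientation': [[-0.8026, 0.3312, -0.4961], [-0.5964, -0.4586, 0.6588], [-0.0093, 0.8246, 0.5656]]}
side {'camera_matrix': [[362.8631, 0.0, 311.3576], [0.0, 362.8631, 197.6867], [0.0, 0.0, 1.0]], 'D': [-0.0327, 0.0, 0.0, 0.0, 0.0], 'eye': [0.1284, -0.792, 0.378], 'orientation': [[0.8478, 0.1914, -0.4946], [-0.5303, 0.2949, -0.7949], [-0.0063, 0.9362, 0.3515]]}
wrist {'camera_matrix': [[353.0625, 0.0, 315.2224], [0.0, 353.0625, 197.069], [0.0, 0.0, 1.0]], 'D': [-0.0134, 0.0, 0.0, 0.0, 0.0], 'eye': [0.1676, 0.6305, 0.3725], 'orientation': [[0.3533, -0.9038, -0.2414], [0.9355, 0.3405, 0.0942], [-0.0029, -0.2591, 0.9658]]}
```

View pics/scene0.png

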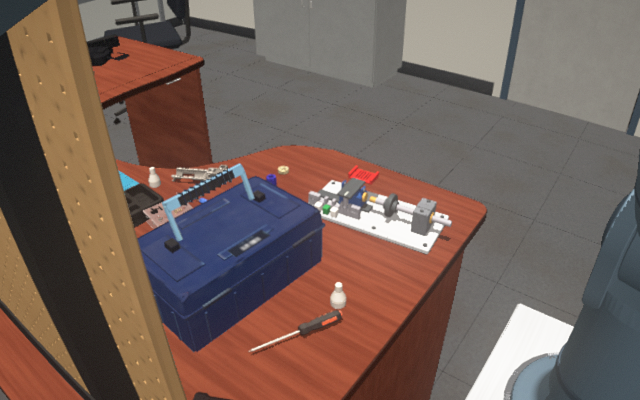

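View pics/side0.png

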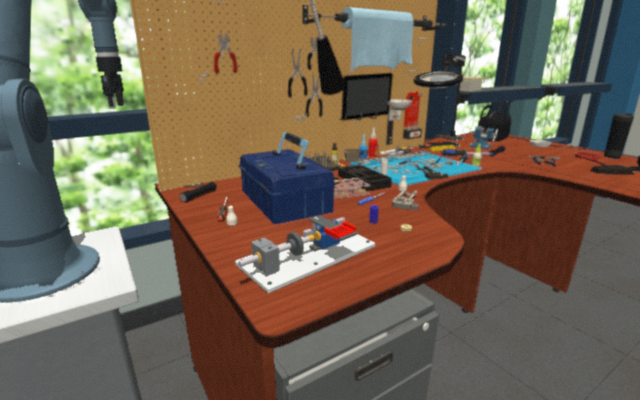

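View pics/wrist0.png

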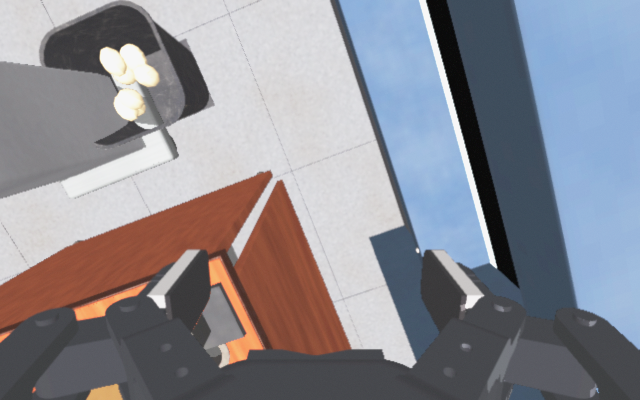

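```bash
cat > h.py <<'E'
import numpy as np, cv2
from station import manip
class Cam:
    def __init__(s,name):
        i=manip.camera_info(name); s.K=np.array(i["camera_matrix"],float); s.D=np.array(i["D"],float)
        s.e=np.array(i["eye"],float); R=np.array(i["orientation"],float)
        s.R=R@np.diag([1,-1,-1])  # cv cam->world
    def proj(s,P):
        P=np.atleast_2d(P).astype(float); rv=cv2.Rodrigues(s.R.T)[0]
        return cv2.projectPoints(P,rv,-s.R.T@s.e,s.K,s.D)[0].reshape(-1,2)
    def onz(s,uv,z):
        u=cv2.undistortPoints(np.array([[uv]],float),s.K,s.D).ravel()
        d=s.R@np.array([u[0],u[1],1.]); return s.e+d*(z-s.e[2])/d[2]
def G(pose,p):
    x,y,a=pose; p=np.atleast_2d(p).astype(float); c,s_=np.cos(a),np.sin(a)
    return np.c_[x+c*p[:,0]-s_*p[:,1], y+s_*p[:,0]+c*p[:,1], p[:,2]]
E
python3 - <<'E'
from h import *
for c in ["scene","side"]:
    C=Cam(c); f=manip.grab_frame(c)
    for n,z in [("gauge",.0),("stop",.045),("dish",.059),("hub",.038),("tag_green",.018),("tag_white_a",.018),("white_cap",.022),("cream_gear",.005),("piston",.02),("rack",.03)]:
        for r in manip.regions_of(c,n)[:3]:
            m=r["mask"]; print(c,n,round(r["p"],2),np.round(r["uv"],1),m.sum(),np.round(C.onz(r["uv"],z),3))
f=manip.grab_frame("scene"); cv2.imwrite("pics/sc1.png",cv2.resize(f[150:260,290:490],None,fx=4,fy=4,interpolation=cv2.INTER_CUBIC)[:,:,::-1])
f=manip.grab_frame("side"); cv2.imwrite("pics/si1.png",cv2.resize(f[190:300,220:420],None,fx=4,fy=4,interpolation=cv2.INTER_CUBIC)[:,:,::-1])
E
```

```text
scene gauge 0.95 [381.2 213.4] 5754 [ 0.466 -0.239  0.   ]
scene gauge 0.23 [355.8 188.1] 982 [ 0.56  -0.287  0.   ]
scene stop 0.57 [358.2 185.8] 991 [ 0.525 -0.239  0.045]
scene dish 0.67 [352.2 181.1] 683 [ 0.533 -0.229  0.059]
scene hub 0.61 [393.6 205. ] 577 [ 0.436 -0.232  0.038]
scene tag_green 0.64 [325.3 211.8] 68 [ 0.548 -0.157  0.018]
scene tag_white_a 0.51 [316.5 208.1] 41 [ 0.57  -0.156  0.018]
scene white_cap 0.88 [339.5 297.2] 294 [0.391 0.021 0.022]
scene white_cap 0.4 [356.5 188.4] 966 [ 0.54  -0.259  0.022]
scene cream_gear 0.54 [284.1 168.8] 41 [ 0.735 -0.251  0.005]
scene piston 0.66 [270.8 180.6] 81 [ 0.711 -0.177  0.02 ]
scene rack 0.7 [378.9 212.7] 5795 [ 0.452 -0.202  0.03 ]
side gauge 0.67 [302.3 252.7] 5283 [ 0.469 -0.207  0.   ]
side stop 0.56 [329.3 233.2] 914 [ 0.517 -0.237  0.045]
side dish 0.92 [335.9 226.5] 481 [ 0.53  -0.242  0.059]
side dish 0.33 [230.6 215.6] 134 [ 0.367 -0.069  0.059]
side hub 0.63 [291.2 246.3] 605 [ 0.429 -0.232  0.038]
side tag_white_a 0.71 [292.6 248.9] 591 [ 0.444 -0.211  0.018]
side cream_gear 0.61 [334.1 227.3] 543 [ 0.592 -0.15   0.005]
side piston 0.73 [376.2 213.8] 138 [ 0.707 -0.168  0.02 ]
side rack 0.96 [299.9 254.4] 5229 [ 0.435 -0.257  0.03 ]
```

View pics/sc1.png

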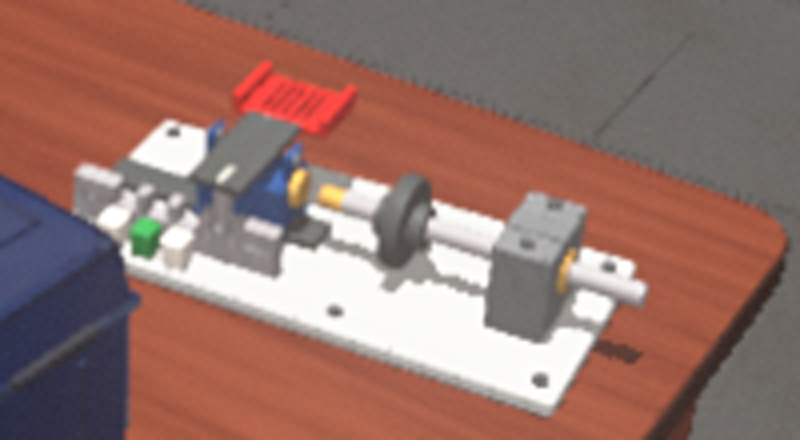

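View pics/si1.png

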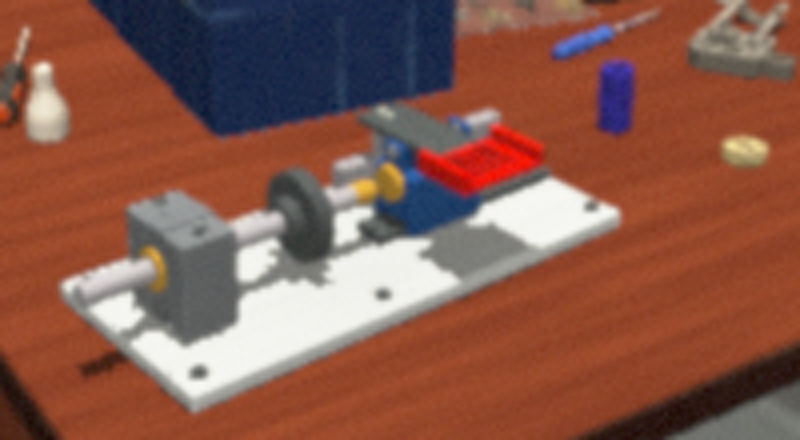

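```bash
python3 - <<'E'
from h import *
from scipy.optimize import least_squares
S,T=Cam("scene"),Cam("side")
P=np.array([[-136,62,10],[-136,-62,10],[136,-62,10]])/1e3
us=np.array([[427.5,251],[448.2,215.5],[331.2,180]]); ut=np.array([[235.5,261.2],[268.7,290],[375,243.2]])
def f(q):
    return np.r_[(S.proj(G(q,P))-us).ravel(),(T.proj(G(q,P))-ut).ravel()]
r=least_squares(f,[.47,-.23,0]); print(r.x,np.degrees(r.x[2])); print(np.round(f(r.x).reshape(-1,2),1))
np.save("pose.npy",r.x)
for n,C,uv in [("corner",T,(160,190)),("front corner",T,(262,335)),("tb bl",T,(274,222)),("tb br",T,(332,213)),("tb left",T,(241,185))]:
    print(n,np.round(C.onz(uv,0),3))
print("tb near scene",S.onz((322,262),0), S.onz((195,335),0))
for n,p in [("dish",[49,-42.5,59]),("hub",[-37,0,38]),("tagG",[85,51,18]),("stopidx",[49,0,54])]:
    w=G(r.x,np.array(p)/1e3)[0]; print(n,np.round(w,4),S.proj(w).round(1),T.proj(w).round(1))
print(manip.get_obs()["time_s"])
E
```

```text
[ 0.47328557 -0.22449808  0.11434445] 6.551454634353629
[[ 0.4 -0.3]
 [ 0.5 -0.2]
 [-0.2 -0.5]
 [-0.5 -0.6]
 [-0.  -0.8]
 [ 0.4 -0.5]]
corner [0.293 0.384 0.   ]
front corner [ 0.292 -0.388  0.   ]
tb bl [ 0.489 -0.034  0.   ]
tb br [ 0.645 -0.065  0.   ]
tb left [0.529 0.289 0.   ]
tb near scene [ 0.47758845 -0.04909445  0.        ] [0.53673065 0.20486156 0.        ]
dish [ 0.5268 -0.2611  0.059 ] [[363.3 175.2]] [[340.3 230.3]]
hub [ 0.4365 -0.2287  0.038 ] [[392.8 205.7]] [[293.6 244.7]]
tagG [ 0.5519 -0.1641  0.018 ] [[326.1 209.4]] [[323.7 228.4]]
stopidx [ 0.522  -0.2189  0.054 ] [[354.  187.1]] [[326.5 225.7]]
1.35
```

```bash
cat >> h.py <<'E'
from scipy.spatial.transform import Rotation as Ro
def rows(targets):
    """targets: list of (world TCP xyz, yaw deg of tool x); prints t and a shares"""
    o=manip.get_obs(); R0=np.array(o["tcp_rot"]); p0=np.array(o["ee_pos"])
    print("t",o["time_s"],"p",p0.round(4),"F",np.round(o["force"],2),"w",round(float(o["width"]),4))
    for p,yaw in targets:
        c,s=np.cos(np.radians(yaw)),np.sin(np.radians(yaw))
        R=np.array([[c,s,0],[s,-c,0],[0,0,-1.]])
        print("t",np.round(R0.T@(np.array(p)-p0)/.6,4).tolist(),"a",np.round(Ro.from_matrix(R0.T@R).as_rotvec()/(np.pi/2),4).tolist())
E
python3 - <<'E'
from h import *
rows([([.13,.42,.42],69.3),([.27,.28,.42],45)])
E
```

```text
t 1.35 p [0.2294 0.6082 0.4047] F [-0.04 -0.84 -0.33] w 0.0856
t [-0.3519, -0.0444, -0.0255] a [-0.0, -0.0, 0.0003]
t [-0.4879, 0.2563, -0.0255] a [-0.0, -0.0, 0.2703]
```

```bash
python3 -m jog '[[[-0.18,-0.03,-0.02],[0,0,0],0.5],[[-0.352,-0.044,-0.025],[0,0,0],1],[[-0.352,-0.044,-0.025],[0,0,0],1],[[-0.352,-0.044,-0.025],[0,0,0],1],[[-0.352,-0.044,-0.025],[0,0,0],1],[[-0.352,-0.044,-0.025],[0,0,0],1],[[-0.42,0.1,-0.025],[0,0,0.13],1],[[-0.42,0.1,-0.025],[0,0,0.13],1],[[-0.488,0.256,-0.025],[0,0,0.27],1],[[-0.488,0.256,-0.025],[0,0,0.27],1],[[-0.488,0.256,-0.025],[0,0,0.27],1],[[-0.488,0.256,-0.025],[0,0,0.27],1]]' 20
python3 - <<'E'
from h import *
q=np.load("pose.npy")
w=G(q,np.array([[49,-42.5,0]])/1e3)[0]
print(manip.finger_overhang, w)
rows([([.38,.05,.40],30),([w[0],w[1],.34],6.55)])
E
```

```text
time_s: 2.35
ee_pos: [0.2743, 0.2751, 0.42]
tcp_rot: [[0.715, 0.699, 0.001], [0.699, -0.715, -0.0], [0.001, 0.001, -1.0]]
force: [-0.3, 0.8, 0.6]
width: -0.0003
0.1734 [ 0.52681465 -0.26112987  0.        ]
t 2.35 p [0.2743 0.2751 0.42  ] F [-0.33  0.81  0.58] w -0.0003
t [-0.1365, 0.3913, 0.0337] a [0.0007, -0.0006, 0.1597]
t [-0.3243, 0.9329, 0.1342] a [0.0006, -0.0007, 0.4203]
```

```bash
python3 -m jog '[[[-0.07,0.2,0.015],[0,0,0.08],1],[[-0.136,0.391,0.033],[0,0,0.16],1],[[-0.136,0.391,0.033],[0,0,0.16],1],[[-0.136,0.391,0.033],[0,0,0.16],1],[[-0.136,0.391,0.033],[0,0,0.16],1],[[-0.2,0.58,0.07],[0,0,0.25],1],[[-0.2,0.58,0.07],[0,0,0.25],1],[[-0.324,0.933,0.134],[0,0,0.42],1],[[-0.324,0.933,0.134],[0,0,0.42],1],[[-0.324,0.933,0.134],[0,0,0.42],1],[[-0.324,0.933,0.134],[0,0,0.42],1],[[-0.324,0.933,0.134],[0,0,0.42],1],[[-0.324,0.933,0.134],[0,0,0.42],1],[[-0.324,0.933,0.134],[0,0,0.42],1],[[-0.324,0.933,0.134],[0,0,0.42],1]]'
python3 - <<'E'
from h import *
q=np.load("pose.npy")
C=Cam("wrist"); f=manip.grab_frame("wrist").copy()
for n in ["dish","tag_green","tag_white_a","hub","stop"]:
    for r in manip.regions_of("wrist",n)[:2]: print(n,round(r["p"],2),np.round(r["uv"],1),r["mask"].sum())
for p in [[49,-42.5,59],[71,-42.5,59],[27,-42.5,59],[-37,0,38],[85,51,26],[67,51,26],[103,51,26],[49,0,54],[136,62,10],[136,-62,10],[-136,62,10],[-136,-62,10]]:
    u=C.proj(G(q,np.array(p)/1e3))[0]; print(p,u.round(1))
    cv2.circle(f,tuple(int(v) for v in u),3,(255,0,255),1)
cv2.imwrite("pics/w1.png",f[:,:,::-1])
E
```

```text
time_s: 3.6
ee_pos: [0.5284, -0.2648, 0.3393]
tcp_rot: [[0.994, 0.112, 0.001], [0.112, -0.994, -0.005], [0.001, 0.005, -1.0]]
force: [0.5, -0.1, 1.1]
width: 0.0
dish 0.9 [312.7 156.4] 8186
tag_green 0.69 [551.5  83.7] 1391
tag_white_a 0.62 [335.7  50.6] 271
tag_white_a 0.62 [380.   60.3] 394
hub 0.81 [196.9 129.5] 4150
stop 0.59 [313.6 144. ] 9359
[49, -42.5, 59] [314.2 187.7]
[71, -42.5, 59] [344.5 187.7]
[27, -42.5, 59] [284.  187.8]
[-37, 0, 38] [200.  126.6]
[85, 51, 26] [362.1  55.8]
[67, 51, 26] [338.   55.8]
[103, 51, 26] [386.1  55.7]
[49, 0, 54] [314.1 127.8]
[136, 62, 10] [424.8  43.3]
[136, -62, 10] [413.8 195.8]
[-136, 62, 10] [79.4 44.8]
[-136, -62, 10] [103.9 196.5]
```

View pics/w1.png

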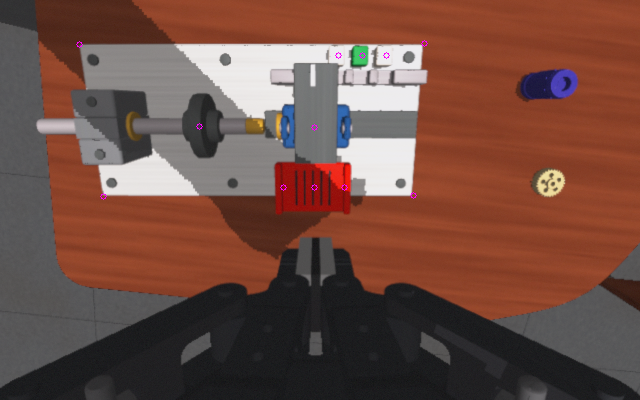

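```bash
cat >> h.py <<'E'
q=np.load("pose.npy"); YAW=np.degrees(q[2])
def tip(gx,gy,gz): # gauge mm -> TCP target with tip there
    return (G(q,np.array([gx,gy,gz])/1e3)[0]+[0,0,.1734],YAW)
def tipnow():
    o=manip.get_obs(); p=np.array(o["ee_pos"])+np.array(o["tcp_rot"])[:,2]*.1734
    c,s=np.cos(q[2]),np.sin(q[2]); d=p-[q[0],q[1],0]
    f=np.array(o["force"])
    print("t",round(o["time_s"],2),"tip gauge mm",np.round(1e3*np.array([c*d[0]+s*d[1],-s*d[0]+c*d[1],d[2]]),1),"F gauge",np.round([c*f[0]+s*f[1],-s*f[0]+c*f[1],f[2]],1),"w",round(float(o["width"])*1e3,1))
E
python3 - <<'E'
from h import *
tipnow(); rows([tip(52,-46,85),tip(52,-46,62)])
E
```

```text
t 3.9 tip gauge mm [ 49.8 -40.6 166.5] F gauge [ 0.8 -0.2 -0.4] w 0.5
t 3.9 p [ 0.5272 -0.2594  0.3399] F [ 0.78 -0.11 -0.4 ] w 0.0005
t [0.0038, 0.0088, 0.1359] a [-0.0008, -0.0008, 0.0016]
t [0.0038, 0.0089, 0.1742] a [-0.0008, -0.0008, 0.0016]
```

```bash
python3 -m jog '[[[0.004,0.009,0.07],[0,0,0],1],[[0.004,0.009,0.136],[0,0,0],1],[[0.004,0.009,0.136],[0,0,0],1],[[0.004,0.009,0.16],[0,0,0],1],[[0.004,0.009,0.174],[0,0,0],1],[[0.004,0.009,0.174],[0,0,0],1],[[0.004,0.009,0.174],[0,0,0],1]]'
python3 - <<'E'
from h import *
tipnow(); rows([tip(52,-46,52),tip(52,-46,47)])
f=manip.grab_frame("wrist"); cv2.imwrite("pics/w2.png",f[:,:,::-1])
E
```

```text
time_s: 4.48
ee_pos: [0.5309, -0.2643, 0.2368]
tcp_rot: [[0.993, 0.117, 0.003], [0.117, -0.993, 0.001], [0.003, -0.001, -1.0]]
force: [0.1, -0.2, 0.7]
width: 0.0001
t 4.48 tip gauge mm [ 53.2 -46.   63.4] F gauge [ 0.  -0.2  0.7] w 0.1
t 4.4833 p [ 0.5309 -0.2643  0.2368] F [ 0.05 -0.16  0.73] w 0.0001
t [-0.0012, -0.0002, 0.019] a [-0.0004, -0.0021, 0.0018]
t [-0.0012, -0.0002, 0.0274] a [-0.0004, -0.0021, 0.0018]
```

View pics/w2.png

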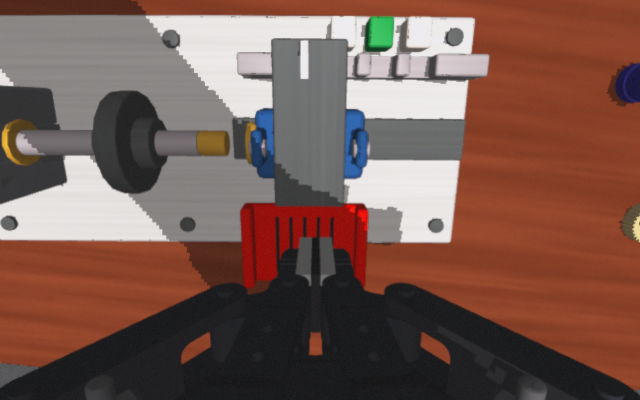

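```bash
python3 -m jog '[[[-0.001,0,0.01],[0,0,0],1],[[-0.001,0,0.019],[0,0,0],1],[[-0.001,0,0.019],[0,0,0],1],[[-0.001,0,0.019],[0,0,0],1]]'
python3 -c "
from h import *
tipnow()"
python3 -m jog '[[[0,0,0.004],[0,0,0],1],[[0,0,0.0085],[0,0,0],1],[[0,0,0.0085],[0,0,0],1]]'
python3 - <<'E'
from h import *
tipnow()
f=manip.grab_frame("wrist"); cv2.imwrite("pics/w3.png",f[:,:,::-1])
f=manip.grab_frame("side"); cv2.imwrite("pics/s3.png",cv2.resize(f[190:300,220:420],None,fx=4,fy=4,interpolation=cv2.INTER_CUBIC)[:,:,::-1])
E
```

```text
time_s: 4.87
ee_pos: [0.5313, -0.2658, 0.227]
tcp_rot: [[0.993, 0.116, 0.007], [0.116, -0.993, -0.001], [0.007, 0.002, -1.0]]
force: [0.3, -1.9, 4.7]
width: -0.0002
t 4.87 tip gauge mm [ 54.2 -48.   53.6] F gauge [ 0.1 -1.9  4.7] w -0.2
time_s: 5.12
ee_pos: [0.5316, -0.2656, 0.222]
tcp_rot: [[0.993, 0.116, 0.007], [0.116, -0.993, -0.001], [0.007, 0.002, -1.0]]
force: [0.4, 0.2, 6.3]
width: 0.0002
t 5.12 tip gauge mm [ 54.5 -47.8  48.6] F gauge [0.4 0.1 6.3] w 0.2
```

View pics/w3.png

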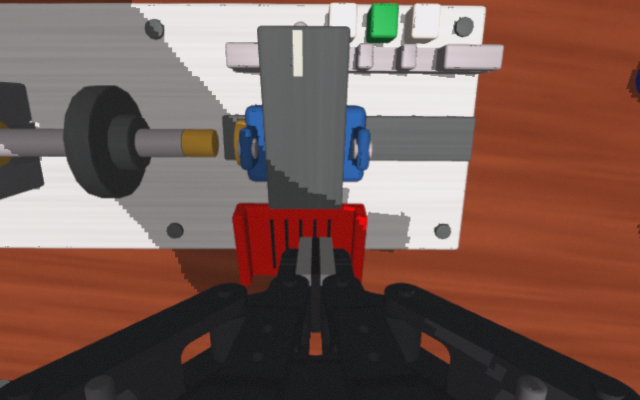

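View pics/s3.png

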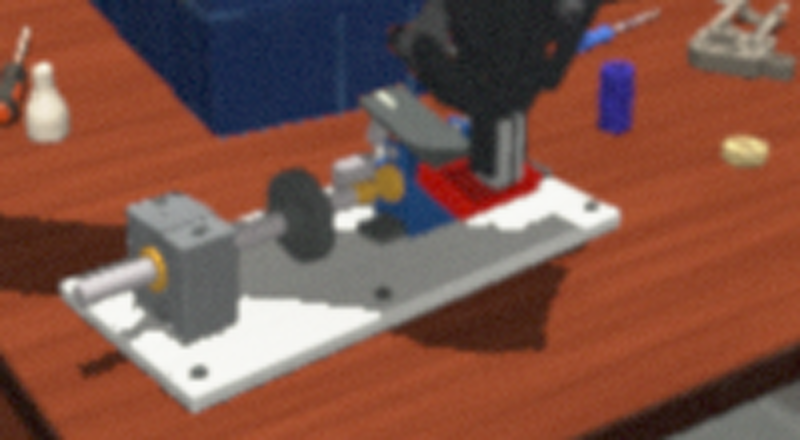

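```bash
python3 -m jog '[[[0,0,0.004],[0,0,0],1],[[0,0,0.006],[0,0,0],1],[[0,0,0.006],[0,0,0],1]]'
python3 -c "
from h import *
tipnow()"
python3 -m jog '[[[0,0,0.003],[0,0,0],1],[[0,0,0.003],[0,0,0],1]]'
python3 - <<'E'
from h import *
tipnow()
E
```

```text
time_s: 5.47
ee_pos: [0.5317, -0.2654, 0.2189]
tcp_rot: [[0.993, 0.116, 0.007], [0.116, -0.993, 0.001], [0.007, 0.0, -1.0]]
force: [-0.6, 0.6, 7.6]
width: 0.0002
t 5.47 tip gauge mm [ 54.7 -47.4  45.5] F gauge [-0.6  0.7  7.6] w 0.2
time_s: 5.63
ee_pos: [0.5319, -0.2653, 0.2176]
tcp_rot: [[0.993, 0.116, 0.007], [0.116, -0.993, 0.002], [0.007, -0.001, -1.0]]
force: [-0.6, 0.6, 7.8]
width: 0.0
t 5.63 tip gauge mm [ 54.8 -47.   44.2] F gauge [-0.5  0.7  7.8] w 0.0
```

```bash
python3 -m jog '[[[0,0,0.003],[0,0,0],1],[[0,0,0.004],[0,0,0],1],[[0,0,0.004],[0,0,0],1]]'
python3 - <<'E'
from h import *
tipnow()
C=Cam("wrist")
f=manip.grab_frame("wrist"); cv2.imwrite("pics/w4.png",cv2.resize(f[:260,180:540],None,fx=2.2,fy=2.2,interpolation=cv2.INTER_CUBIC)[:,:,::-1])
f=manip.grab_frame("scene"); cv2.imwrite("pics/sc4.png",cv2.resize(f[150:260,290:490],None,fx=4,fy=4,interpolation=cv2.INTER_CUBIC)[:,:,::-1])
E
```

```text
time_s: 5.88
ee_pos: [0.5326, -0.2653, 0.2166]
tcp_rot: [[0.993, 0.117, 0.009], [0.117, -0.993, 0.003], [0.009, -0.002, -1.0]]
force: [-1.0, 1.3, 9.7]
width: 0.0
t 5.88 tip gauge mm [ 55.8 -46.9  43.2] F gauge [-0.8  1.4  9.7] w 0.0
```

View pics/w4.png

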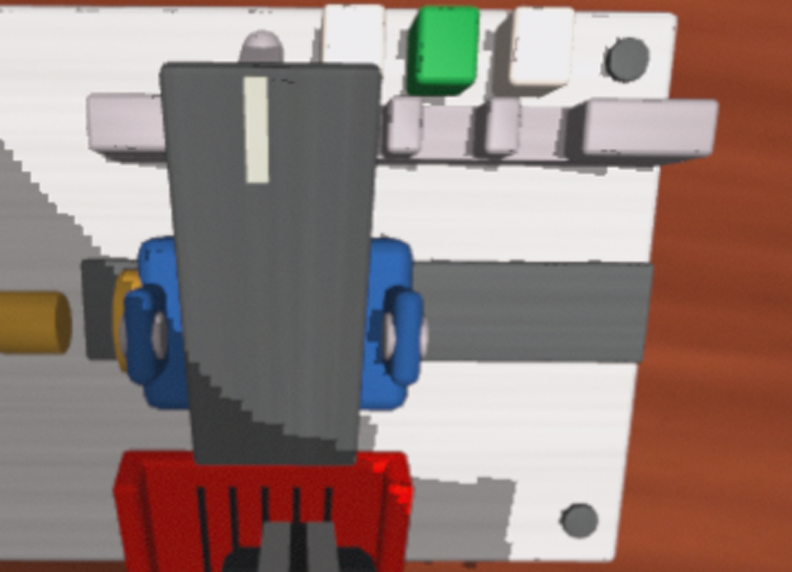

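View pics/sc4.png

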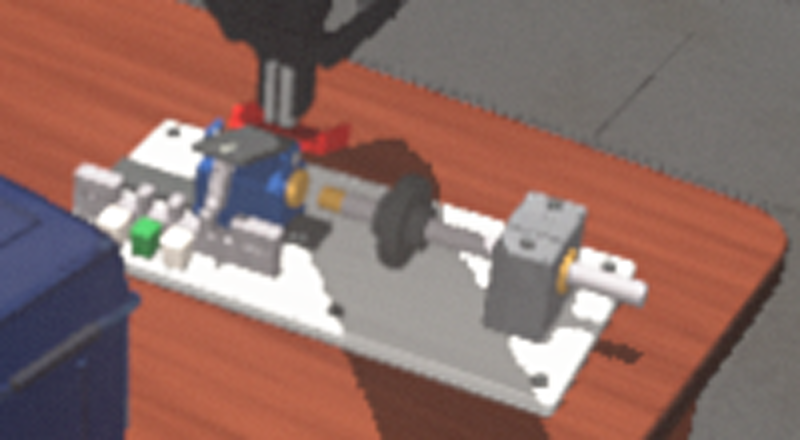

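```bash
python3 -m jog '[[[0.008,0,0.003],[0,0,0],1],[[0.017,0,0.003],[0,0,0],1],[[0.026,0,0.003],[0,0,0],1],[[0.035,0,0.003],[0,0,0],1],[[0.042,0,0.003],[0,0,0],1],[[0.047,0,0.003],[0,0,0],1],[[0.047,0,0.003],[0,0,0],1]]'
cat >> h.py <<'E'
def locidx(name):
    "index line position from wrist picture: bright cream pixels on lever"
    pass
E
python3 - <<'E'
from h import *
tipnow()
f=manip.grab_frame("wrist"); cv2.imwrite("pics/w5.png",cv2.resize(f[:260,180:540],None,fx=2.2,fy=2.2,interpolation=cv2.INTER_CUBIC)[:,:,::-1])
C=Cam("wrist")
for z in (26,):
    print(C.proj(G(q,np.array([[67,51,z],[85,51,z],[103,51,z],[85,36,36],[85,20,60]])/1e3)).round(1).tolist())
E
```

```text
time_s: 6.57
ee_pos: [0.5621, -0.262, 0.2167]
tcp_rot: [[0.993, 0.117, 0.011], [0.117, -0.993, 0.004], [0.012, -0.002, -1.0]]
force: [0.0, 0.8, 9.1]
width: -0.0001
t 6.57 tip gauge mm [ 86.  -47.   43.3] F gauge [0.1 0.8 9.1] w -0.1
[[271.1, 20.5], [314.5, 20.8], [357.8, 21.0], [314.7, 56.1], [315.3, 96.7]]
```

View pics/w5.png

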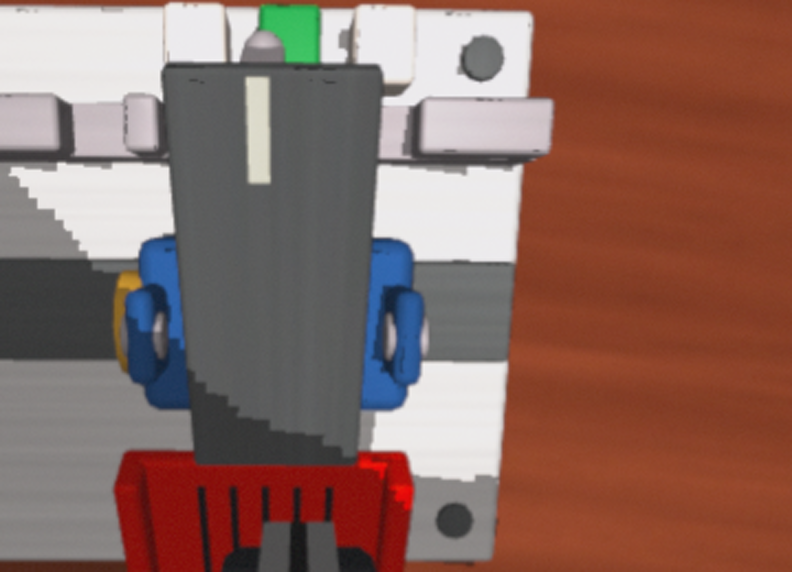

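```bash
python3 -m jog '[[[0.005,0,0.003],[0,0,0],1],[[0.009,0,0.003],[0,0,0],1],[[0.009,0,0.003],[0,0,0],1],[[0.009,0,0.003],[0,0,0],1]]'
python3 - <<'E'
from h import *
tipnow()
f=manip.grab_frame("wrist"); cv2.imwrite("pics/w6.png",cv2.resize(f[:260,180:540],None,fx=2.2,fy=2.2,interpolation=cv2.INTER_CUBIC)[:,:,::-1])
C=Cam("wrist")
print(C.proj(G(q,np.array([[85,51,26],[85,36,36],[85,15,60],[85,15,68]])/1e3)).round(1).tolist())
E
```

```text
time_s: 6.95
ee_pos: [0.5687, -0.2613, 0.2167]
tcp_rot: [[0.993, 0.118, 0.015], [0.117, -0.993, 0.004], [0.015, -0.002, -1.0]]
force: [0.1, -0.0, 9.9]
width: -0.0
t 6.95 tip gauge mm [ 93.2 -47.   43.3] F gauge [ 0.  -0.   9.9] w -0.0
[[297.1, 20.6], [296.6, 55.9], [294.7, 111.4], [293.7, 112.0]]
```

View pics/w6.png

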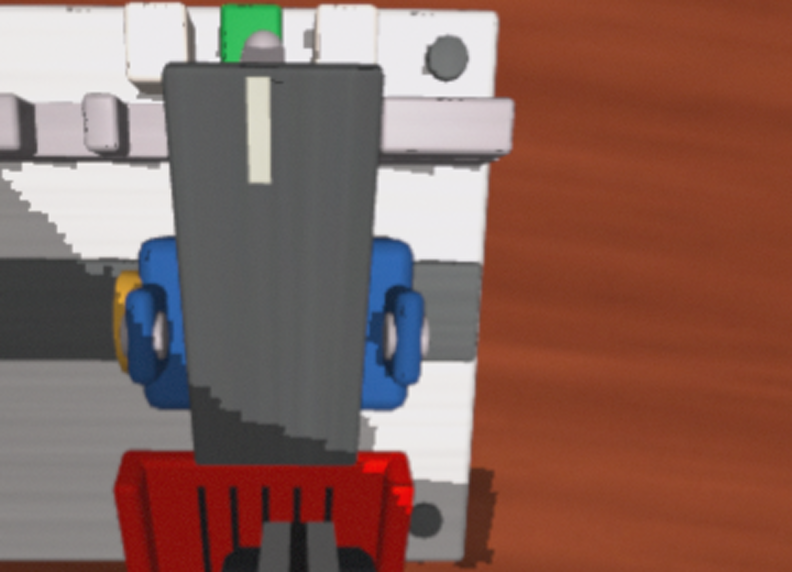

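```bash
python3 -m jog '[[[-0.003,0,0.003],[0,0,0],1],[[-0.004,0,0.003],[0,0,0],1],[[-0.004,0,0.003],[0,0,0],1]]'
python3 - <<'E'
from h import *
tipnow()
f=manip.grab_frame("wrist"); cv2.imwrite("pics/w7.png",cv2.resize(f[:260,180:540],None,fx=2.2,fy=2.2,interpolation=cv2.INTER_CUBIC)[:,:,::-1])
E
```

```text
time_s: 7.25
ee_pos: [0.5678, -0.2615, 0.2167]
tcp_rot: [[0.993, 0.118, 0.019], [0.118, -0.993, 0.005], [0.019, -0.003, -1.0]]
force: [0.2, 0.6, 9.9]
width: 0.0
t 7.25 tip gauge mm [ 93.  -47.   43.3] F gauge [0.3 0.5 9.9] w 0.0
```

View pics/w7.png

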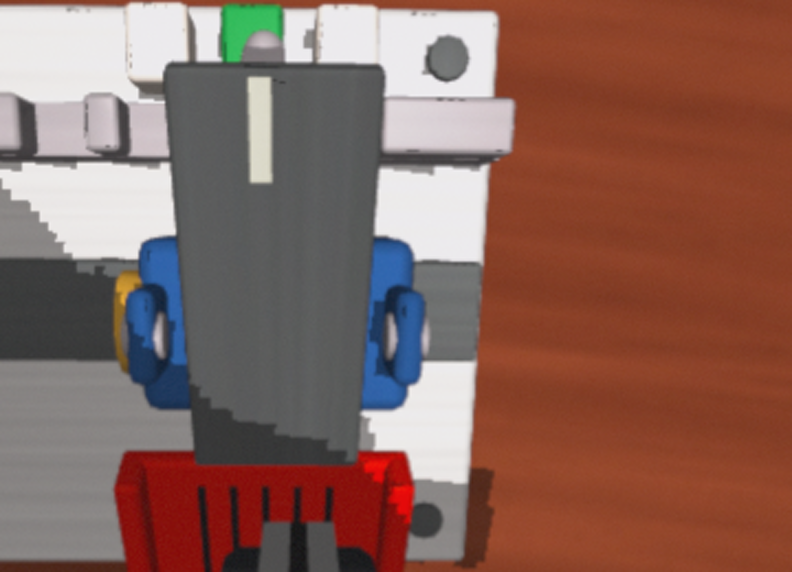

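```bash

python3 - <<'E'
from h import *
rows([tip(91,-47,42.5),tip(90,-47,41.5)])
E
```

```text
t 7.3 p [ 0.5678 -0.2615  0.2167] F [-0.03  1.69  9.14] w 0.0001
t [0.0022, -0.0008, 0.0014] a [-0.0018, -0.0121, 0.0024]
t [0.0005, -0.0008, 0.003] a [-0.0018, -0.0121, 0.0024]
```

```bash
python3 -m jog '[[[0.001,-0.001,0.003],[-0.002,-0.006,0.002],1],[[0.001,-0.001,0.003],[-0.002,-0.014,0.002],1],[[0.001,-0.001,0.003],[-0.002,-0.014,0.002],1],[[0.001,-0.001,0.003],[-0.002,-0.014,0.002],1]]'
python3 - <<'E'
from h import *
tipnow()
f=manip.grab_frame("wrist"); cv2.imwrite("pics/w8.png",cv2.resize(f[:260,180:540],None,fx=2.2,fy=2.2,interpolation=cv2.INTER_CUBIC)[:,:,::-1])
C=Cam("wrist")
print(C.proj(G(q,np.array([[85,51,26],[85,36,36],[85,15,60],[85,15,68]])/1e3)).round(1).tolist())
rows([tip(91,-47,42.5)])
E
```

```text
time_s: 7.63
ee_pos: [0.5698, -0.2607, 0.2167]
tcp_rot: [[0.993, 0.115, 0.001], [0.115, -0.993, -0.0], [0.001, 0.0, -1.0]]
force: [0.5, 0.9, 10.5]
width: -0.0002
t 7.63 tip gauge mm [ 91.9 -47.1  43.3] F gauge [ 0.6  0.8 10.5] w -0.2
[[300.4, 20.2], [299.7, 55.6], [297.5, 111.4], [296.3, 112.0]]
t 7.6833 p [ 0.5698 -0.2607  0.2167] F [0.17 0.83 9.4 ] w -0.0002
t [-0.0012, -0.0, 0.0013] a [0.0003, -0.0003, 0.0007]
```

View pics/w8.png

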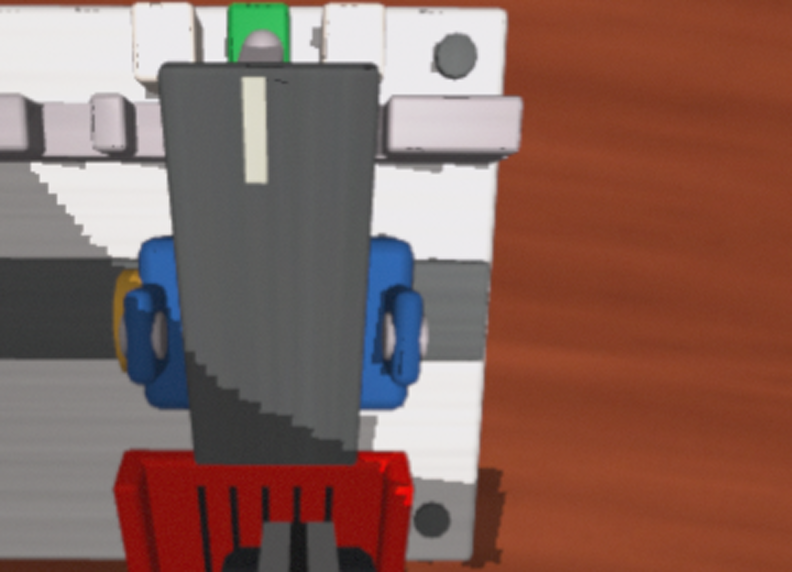

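```bash
python3 -m jog '[[[-0.0012,0,-0.004],[0,0,0],1],[[-0.0012,0,-0.012],[0,0,0],1],[[-0.0012,0,-0.02],[0,0,0],1],[[-0.0012,0,-0.03],[0,0,0],1],[[-0.0012,0,-0.05],[0,0,0],1],[[-0.001,0,-0.09],[0,0,0],1],[[-0.001,0,-0.09],[0,0,0],1],[[-0.001,0,-0.09],[0,0,0],1]]'
python3 - <<'E'
from h import *
tipnow()
f=manip.grab_frame("wrist"); cv2.imwrite("pics/w9.png",cv2.resize(f[:260,180:540],None,fx=2.2,fy=2.2,interpolation=cv2.INTER_CUBIC)[:,:,::-1])
C=Cam("wrist")
print(C.proj(G(q,np.array([[85,51,26],[85,36,36],[85,15,60],[85,15,68]])/1e3)).round(1).tolist())
f=manip.grab_frame("scene"); cv2.imwrite("pics/sc9.png",cv2.resize(f[150:260,290:490],None,fx=4,fy=4,interpolation=cv2.INTER_CUBIC)[:,:,::-1])
rows([tip(45,-20,120),tip(-37,0,95)])
E
```

```text
time_s: 8.35
ee_pos: [0.5693, -0.2606, 0.2717]
tcp_rot: [[0.993, 0.116, 0.002], [0.116, -0.993, -0.0], [0.002, 0.0, -1.0]]
force: [-0.3, 0.9, -0.5]
width: -0.0001
t 8.35 tip gauge mm [ 91.6 -46.9  98.3] F gauge [-0.2  0.9 -0.5] w -0.1
[[306.1, 43.6], [305.8, 70.1], [304.7, 110.6], [304.3, 110.9]]
t 8.45 p [ 0.5687 -0.26    0.2698] F [ 0.11 -0.61 -0.74] w 0.0002
t [-0.0762, -0.0438, -0.0391] a [-0.0008, 0.0008, 0.001]
t [-0.2127, -0.0772, 0.0027] a [-0.0008, 0.0008, 0.001]
```

View pics/w9.png

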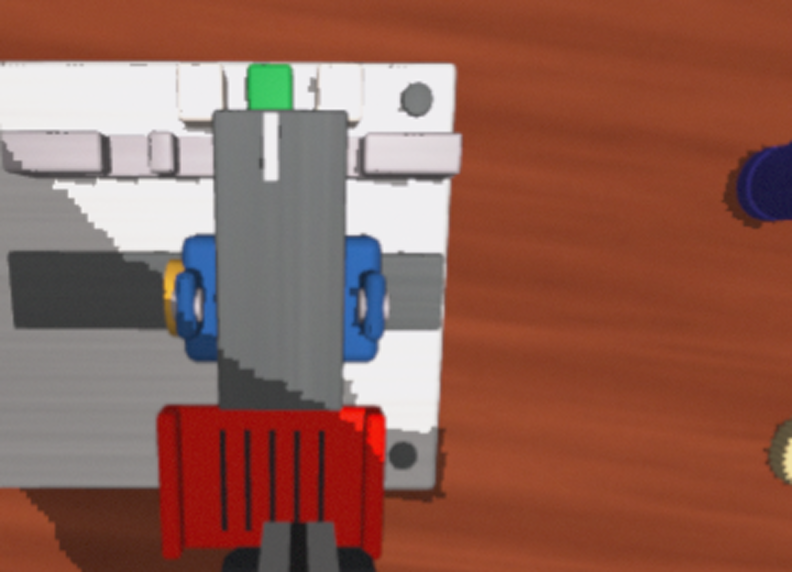

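View pics/sc9.png

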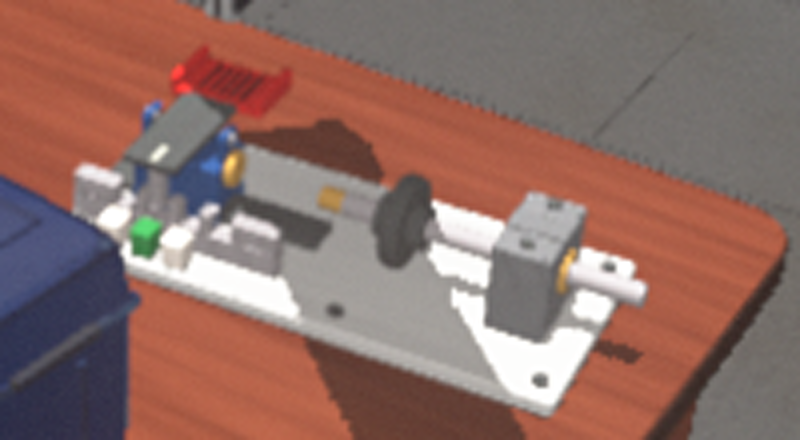

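```bash
python3 -m jog '[[[-0.02,-0.012,-0.03],[0,0,0],0.75],[[-0.076,-0.044,-0.039],[0,0,0],0.75],[[-0.14,-0.06,-0.025],[0,0,0],0.75],[[-0.213,-0.077,0.003],[0,0,0],0.75],[[-0.213,-0.077,0.003],[0,0,0],0.75],[[-0.213,-0.077,0.003],[0,0,0],0.75],[[-0.213,-0.077,0.003],[0,0,0],0.75]]'
python3 - <<'E'
from h import *
tipnow(); print(manip.finger_overhang)
f=manip.grab_frame("wrist"); cv2.imwrite("pics/w10.png",f[:,:,::-1])
rows([tip(-37,0,70),tip(-37,0,54)])
E
```

```text
time_s: 9.03
ee_pos: [0.4353, -0.2283, 0.2672]
tcp_rot: [[0.993, 0.115, -0.003], [0.115, -0.993, 0.003], [-0.003, -0.003, -1.0]]
force: [0.2, 0.3, 0.3]
width: 0.0213
t 9.03 tip gauge mm [-38.7   1.1  93.8] F gauge [0.2 0.2 0.3] w 21.3
0.1734
t 9.0833 p [ 0.4369 -0.2286  0.268 ] F [ 1.24 -0.42  1.33] w 0.0214
t [-0.0006, 0.0002, 0.0411] a [-0.0008, 0.0007, 0.0014]
t [-0.0006, 0.0002, 0.0677] a [-0.0008, 0.0007, 0.0014]
```

View pics/w10.png

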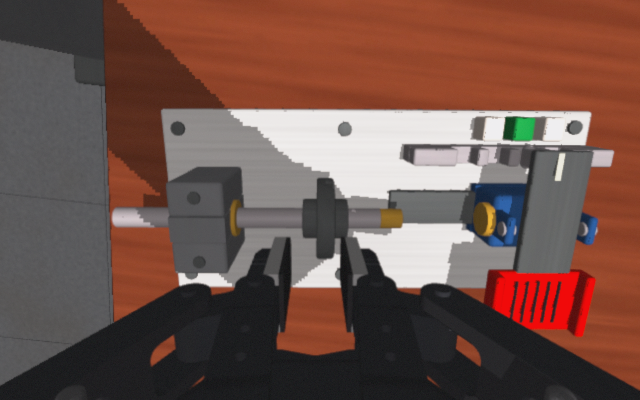

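```bash
python3 - <<'E'
from h import *
C=Cam("wrist"); o=manip.get_obs(); p=np.array(o["ee_pos"]);R=np.array(o["tcp_rot"])
print(C.proj(G(q,np.array([[-37,24,38],[-37,-24,38],[-37,0,62],[-42,0,62],[-32,0,62],[-24,0,38],[8,0,38],[-136,62,10],[136,62,10],[85,51,26]])/1e3)).round(1).tolist())
print(C.proj([p+R[:,2]*.165,p+R[:,2]*.1734]))
E
```

```text
[[316.2, 176.9], [316.0, 254.0], [316.1, 230.8], [306.7, 230.8], [325.6, 230.8], [338.0, 216.7], [391.9, 216.8], [158.3, 108.2], [590.9, 109.4], [522.5, 128.5]]
[[316.78916971 264.80313348]
 [316.70472979 256.28395176]]
```

```bash
python3 -m jog '[[[0.006,0,0.03],[0,0,0.001],0.75],[[0.006,0,0.041],[0,0,0.001],0.75],[[0.006,0,0.041],[0,0,0.001],0.75],[[0.006,0,0.041],[0,0,0.001],0.75]]'
python3 - <<'E'
from h import *
tipnow()
f=manip.grab_frame("wrist"); cv2.imwrite("pics/w11.png",f[:,:,::-1])
rows([tip(-33,0,62),tip(-33,0,54)])
f=manip.grab_frame("side"); cv2.imwrite("pics/s11.png",cv2.resize(f[190:300,220:420],None,fx=4,fy=4,interpolation=cv2.INTER_CUBIC)[:,:,::-1])
E
```

```text
time_s: 9.42
ee_pos: [0.4411, -0.2283, 0.2434]
tcp_rot: [[0.993, 0.115, -0.002], [0.115, -0.993, 0.0], [-0.002, -0.001, -1.0]]
force: [0.7, -0.4, -0.5]
width: 0.0214
t 9.42 tip gauge mm [-32.7   0.   70. ] F gauge [ 0.6 -0.5 -0.5] w 21.4
t 9.4667 p [ 0.4411 -0.2285  0.2437] F [-0.16 -0.1  -0.05] w 0.0213
t [-0.0009, -0.0004, 0.0138] a [-0.0003, 0.0008, 0.0006]
t [-0.0008, -0.0004, 0.0271] a [-0.0003, 0.0008, 0.0006]
```

View pics/w11.png

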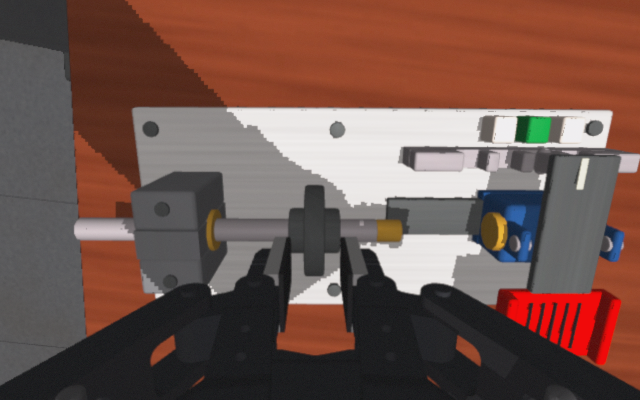

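View pics/s11.png

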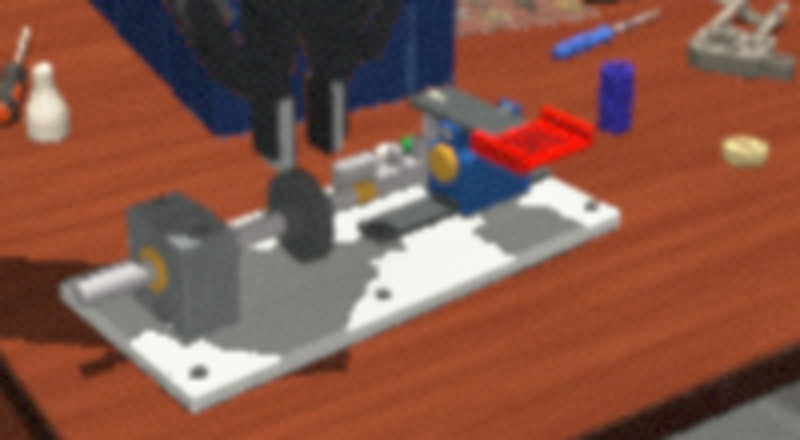

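```bash
python3 -m jog '[[[-0.0005,0,0.014],[0,0,0.001],0.75],[[-0.0005,0,0.027],[0,0,0.001],0.75],[[-0.0005,0,0.027],[0,0,0.001],0.75],[[-0.0005,0,0.027],[0,0,0.001],0.75]]'
python3 - <<'E'
from h import *
tipnow()
f=manip.grab_frame("wrist"); cv2.imwrite("pics/w12.png",f[:,:,::-1])
f=manip.grab_frame("side"); cv2.imwrite("pics/s12.png",cv2.resize(f[190:300,220:420],None,fx=4,fy=4,interpolation=cv2.INTER_CUBIC)[:,:,::-1])
rows([tip(-3,0,53),tip(17,0,53)])
E
```

```text
time_s: 9.85
ee_pos: [0.4402, -0.2284, 0.227]
tcp_rot: [[0.994, 0.113, -0.002], [0.113, -0.994, 0.001], [-0.002, -0.001, -1.0]]
force: [-0.2, -0.0, 1.0]
width: 0.0214
t 9.85 tip gauge mm [-33.7   0.1  53.6] F gauge [-0.2  0.   1. ] w 21.4
t 9.95 p [ 0.4406 -0.2286  0.2276] F [ 0.7  -0.33 -0.51] w 0.0211
t [0.0499, -0.0007, 0.002] a [-0.0002, 0.0006, -0.0007]
t [0.0833, -0.0007, 0.0019] a [-0.0002, 0.0006, -0.0007]
```

View pics/w12.png

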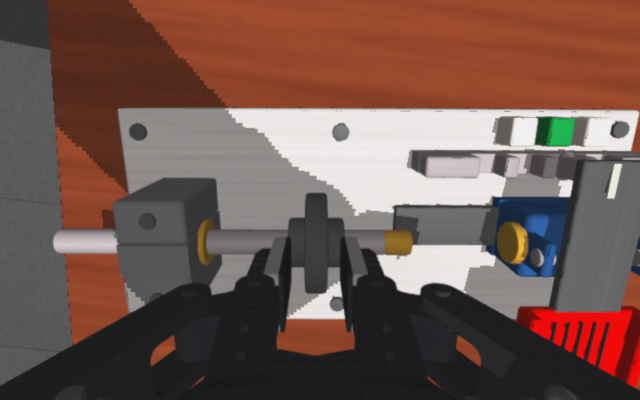

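View pics/s12.png

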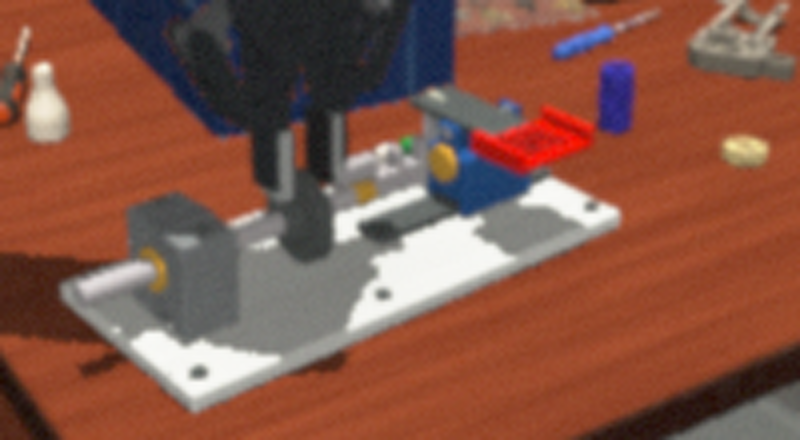

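```bash
python3 -m jog '[[[0.012,0,0.001],[0,0,0],0.75],[[0.024,0,0.001],[0,0,0],0.75],[[0.036,0,0.001],[0,0,0],0.75],[[0.048,0,0.001],[0,0,0],0.75],[[0.06,0,0.001],[0,0,0],0.75],[[0.07,0,0.001],[0,0,0],0.75],[[0.07,0,0.001],[0,0,0],0.75],[[0.07,0,0.001],[0,0,0],0.75]]'
python3 - <<'E'
from h import *
tipnow()
f=manip.grab_frame("wrist"); cv2.imwrite("pics/w13.png",f[:,:,::-1])
rows([tip(13,0,53),tip(17,0,53)])
E
```

```text
time_s: 10.62
ee_pos: [0.4835, -0.2235, 0.2272]
tcp_rot: [[0.993, 0.114, 0.0], [0.114, -0.993, 0.0], [0.0, -0.0, -1.0]]
force: [-0.3, 0.0, -0.8]
width: 0.0213
t 10.62 tip gauge mm [10.3 -0.1 53.8] F gauge [-0.3  0.1 -0.8] w 21.3
t 10.6667 p [ 0.483  -0.2236  0.2271] F [-0.12 -0.39 -0.03] w 0.0212
t [0.0054, -0.0003, 0.0012] a [-0.0003, -0.0, -0.0003]
t [0.012, -0.0003, 0.0012] a [-0.0003, -0.0, -0.0003]
```

View pics/w13.png

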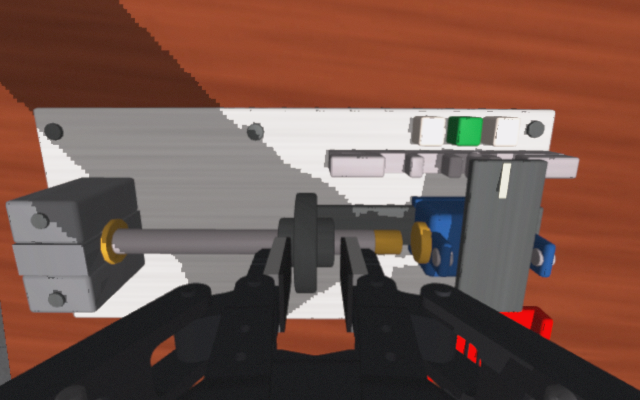

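```bash
python3 -m jog '[[[0.004,0,0.001],[0,0,0],0.75],[[0.008,0,0.001],[0,0,0],0.75],[[0.008,0,0.001],[0,0,0],0.75]]'
python3 -m jog '[[[0.002,0,0.001],[0,0,0],0.75],[[0.003,0,0.001],[0,0,0],0.75],[[0.003,0,0.001],[0,0,0],0.75]]'
python3 - <<'E'
from h import *
tipnow()
f=manip.grab_frame("wrist"); cv2.imwrite("pics/w14.png",cv2.resize(f[80:300,220:580],None,fx=2.2,fy=2.2,interpolation=cv2.INTER_CUBIC)[:,:,::-1])
E
```

```text
time_s: 10.92
ee_pos: [0.488, -0.2229, 0.2266]
tcp_rot: [[0.994, 0.114, 0.0], [0.114, -0.994, 0.001], [0.0, -0.001, -1.0]]
force: [0.0, -0.5, 0.4]
width: 0.0213
time_s: 11.17
ee_pos: [0.4897, -0.2227, 0.2259]
tcp_rot: [[0.994, 0.114, -0.0], [0.114, -0.994, 0.001], [-0.0, -0.001, -1.0]]
force: [-0.9, 0.1, 0.1]
width: 0.0214
t 11.17 tip gauge mm [16.5  0.1 52.5] F gauge [-0.9  0.2  0.1] w 21.4
```

View pics/w14.png

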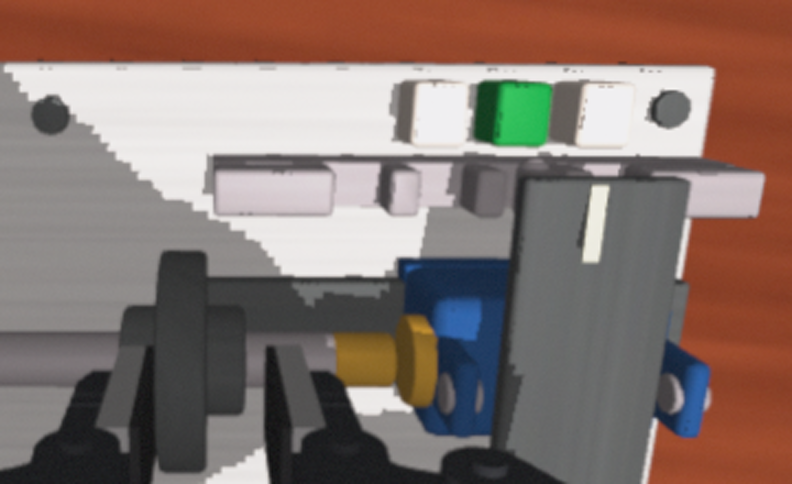

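```bash
python3 -m jog '[[[0.002,0,0],[0,0,0],0.75],[[0.003,0,0],[0,0,0],0.75],[[0.003,0,0],[0,0,0],0.75]]'
python3 -m jog '[[[0.002,0,0],[0,0,0],0.75],[[0.003,0,0],[0,0,0],0.75],[[0.003,0,0],[0,0,0],0.75]]'
python3 - <<'E'
from h import *
tipnow()
f=manip.grab_frame("wrist"); cv2.imwrite("pics/w15.png",cv2.resize(f[80:300,220:580],None,fx=2.2,fy=2.2,interpolation=cv2.INTER_CUBIC)[:,:,::-1])
E
```

```text
time_s: 11.47
ee_pos: [0.4916, -0.2224, 0.2258]
tcp_rot: [[0.994, 0.114, -0.0], [0.114, -0.994, 0.001], [0.0, -0.001, -1.0]]
force: [-0.7, -0.9, -0.0]
width: 0.0213
time_s: 11.72
ee_pos: [0.4932, -0.2223, 0.2258]
tcp_rot: [[0.994, 0.114, -0.001], [0.114, -0.994, 0.001], [-0.001, -0.001, -1.0]]
force: [-1.0, -0.5, 1.0]
width: 0.0215
t 11.72 tip gauge mm [20.   0.  52.4] F gauge [-1.  -0.4  1. ] w 21.5
```

View pics/w15.png

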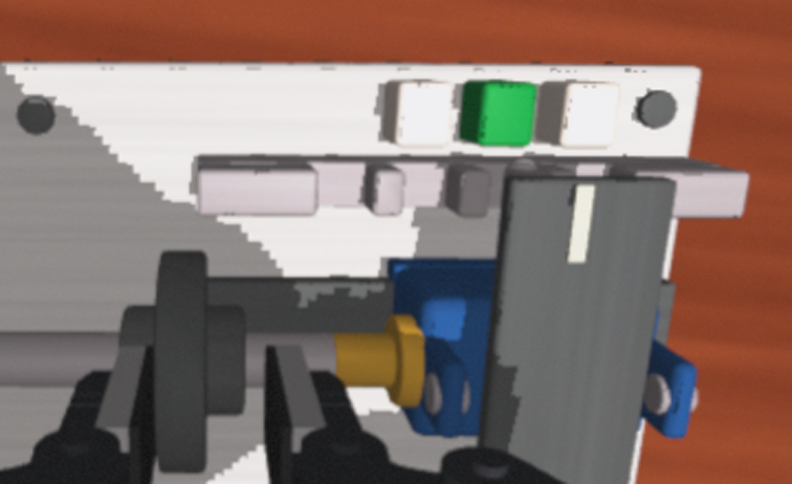

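```bash
python3 -m jog '[[[0.002,0,0],[0,0,0],0.75],[[0.003,0,0],[0,0,0],0.75],[[0.003,0,0],[0,0,0],0.75]]'
python3 -m jog '[[[0.002,0,0],[0,0,0],0.75],[[0.003,0,0],[0,0,0],0.75],[[0.003,0,0],[0,0,0],0.75]]'
python3 - <<'E'
from h import *
tipnow()
f=manip.grab_frame("wrist"); cv2.imwrite("pics/w16.png",cv2.resize(f[80:300,220:580],None,fx=2.2,fy=2.2,interpolation=cv2.INTER_CUBIC)[:,:,::-1])
E
```

```text
time_s: 12.02
ee_pos: [0.494, -0.2224, 0.2256]
tcp_rot: [[0.994, 0.113, -0.003], [0.113, -0.994, 0.001], [-0.003, -0.002, -1.0]]
force: [-5.4, -0.2, 4.0]
width: 0.0212
time_s: 12.27
ee_pos: [0.4946, -0.2225, 0.2254]
tcp_rot: [[0.994, 0.112, -0.006], [0.112, -0.994, 0.002], [-0.006, -0.003, -1.0]]
force: [-6.2, -0.3, 4.7]
width: 0.0213
t 12.27 tip gauge mm [20.3  0.  52. ] F gauge [-6.1  0.4  4.7] w 21.3
```

View pics/w16.png

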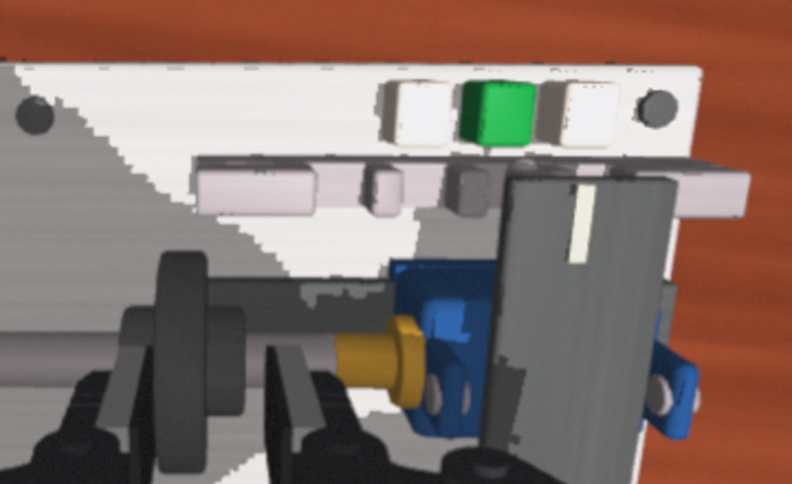

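```bash
python3 - <<'E'
from h import *
rows([tip(10,0,53),tip(-32,0,53)])
E
```

```text
t 12.3167 p [ 0.4946 -0.2225  0.2254] F [-6.05  0.12  4.85] w 0.0214
t [-0.019, -0.0008, -0.0016] a [-0.0018, 0.0038, -0.0011]
t [-0.089, -0.0007, -0.0012] a [-0.0018, 0.0038, -0.0011]
```

```bash
python3 -m jog '[[[-0.01,-0.001,-0.0015],[-0.002,0.004,-0.001],0.75],[[-0.02,-0.001,-0.0015],[-0.002,0.004,-0.001],0.75],[[-0.033,-0.001,-0.0015],[-0.002,0.004,-0.001],0.75],[[-0.046,-0.001,-0.0015],[-0.002,0.004,-0.001],0.75],[[-0.059,-0.001,-0.0015],[-0.002,0.004,-0.001],0.75],[[-0.072,-0.001,-0.0015],[-0.002,0.004,-0.001],0.75],[[-0.083,-0.001,-0.0015],[-0.002,0.004,-0.001],0.75],[[-0.089,-0.001,-0.0015],[-0.002,0.004,-0.001],0.75],[[-0.089,-0.001,-0.0015],[-0.002,0.004,-0.001],0.75]]'
python3 - <<'E'
from h import *
tipnow()
f=manip.grab_frame("wrist"); cv2.imwrite("pics/w17.png",f[:,:,::-1])
rows([tip(-38,0,53)])
E
```

```text
time_s: 13.07
ee_pos: [0.44, -0.2283, 0.2265]
tcp_rot: [[0.994, 0.113, -0.001], [0.113, -0.994, 0.0], [-0.001, -0.0, -1.0]]
force: [-0.0, -0.3, 0.1]
width: 0.021
t 13.07 tip gauge mm [-33.6   0.1  53.1] F gauge [-0.1 -0.3  0.1] w 21.0
t 13.1167 p [ 0.4404 -0.2282  0.2264] F [ 0.34 -0.43 -0.81] w 0.0212
t [-0.0082, 0.0002, 0.0001] a [-0.0001, 0.0006, -0.0006]
```

View pics/w17.png

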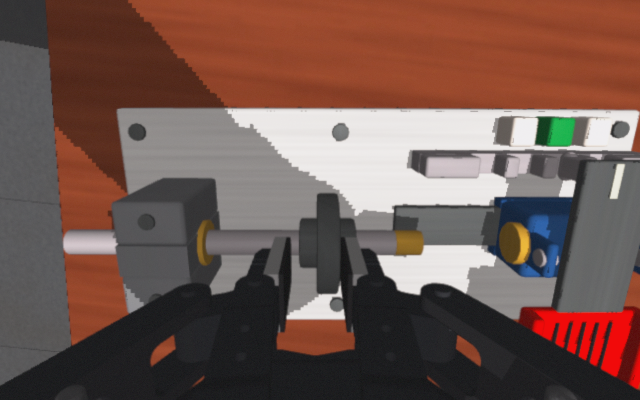

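```bash
python3 -m jog '[[[-0.004,0,0],[0,0,0],0.75],[[-0.007,0,0],[0,0,0],0.75],[[-0.007,0,0],[0,0,0],0.75]]'
python3 -m jog '[[[-0.002,0,0],[0,0,0],0.75],[[-0.004,0,0],[0,0,0],0.75],[[-0.004,0,0],[0,0,0],0.75]]'
python3 -c "
from h import *
tipnow()"
```

```text
time_s: 13.37
ee_pos: [0.436, -0.2287, 0.2264]
tcp_rot: [[0.994, 0.113, -0.001], [0.113, -0.994, 0.0], [-0.001, -0.0, -1.0]]
force: [-0.7, -0.3, 0.3]
width: 0.0214
time_s: 13.62
ee_pos: [0.4336, -0.229, 0.2264]
tcp_rot: [[0.994, 0.113, -0.001], [0.113, -0.994, 0.0], [-0.001, -0.0, -1.0]]
force: [0.8, 0.2, -0.5]
width: 0.021
t 13.62 tip gauge mm [-40.2   0.1  53. ] F gauge [ 0.8  0.1 -0.5] w 21.0
```

```bash
python3 -m jog '[[[-0.002,0,0],[0,0,0],0.75],[[-0.004,0,0],[0,0,0],0.75],[[-0.004,0,0],[0,0,0],0.75]]'
python3 -m jog '[[[-0.002,0,0],[0,0,0],0.75],[[-0.004,0,0],[0,0,0],0.75],[[-0.004,0,0],[0,0,0],0.75]]'
python3 -c "
from h import *
tipnow()"
```

```text
time_s: 13.87
ee_pos: [0.431, -0.2293, 0.2264]
tcp_rot: [[0.994, 0.113, -0.002], [0.113, -0.994, 0.0], [-0.002, -0.0, -1.0]]
force: [0.2, -0.2, 0.4]
width: 0.0212
time_s: 14.12
ee_pos: [0.4296, -0.2293, 0.2266]
tcp_rot: [[0.994, 0.113, 0.001], [0.113, -0.994, -0.0], [0.001, 0.001, -1.0]]
force: [4.2, 0.8, -3.2]
width: 0.0213
t 14.12 tip gauge mm [-43.8   0.1  53.2] F gauge [ 4.3  0.4 -3.2] w 21.3
```

```bash
python3 -m jog '[[[-0.003,0,0],[0,0,0],0.75],[[-0.005,0,0],[0,0,0],0.75],[[-0.005,0,0],[0,0,0],0.75]]'
python3 - <<'E'
from h import *
tipnow()
f=manip.grab_frame("wrist"); cv2.imwrite("pics/w18.png",f[:,:,::-1])
rows([tip(-36.5,0,53),tip(-36.5,0,130)])
E
```

```text
time_s: 14.37
ee_pos: [0.4287, -0.2292, 0.2271]
tcp_rot: [[0.993, 0.114, 0.006], [0.114, -0.993, -0.002], [0.006, 0.002, -1.0]]
force: [7.5, 0.7, -5.1]
width: 0.0212
t 14.37 tip gauge mm [-43.8   0.   53.7] F gauge [ 7.6 -0.2 -5.1] w 21.2
t 14.4167 p [ 0.4287 -0.2291  0.227 ] F [ 6.53  0.38 -5.43] w 0.0212
t [0.0139, 0.0008, 0.0011] a [0.0015, -0.0037, 0.0003]
t [0.0146, 0.0011, -0.1272] a [0.0015, -0.0037, 0.0003]
```

View pics/w18.png

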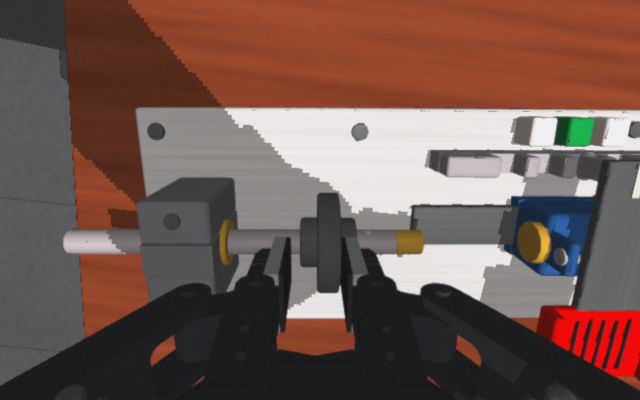

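```bash
python3 -m jog '[[[0.005,0.001,0],[0.001,-0.004,0],0.75],[[0.0095,0.001,0],[0.001,-0.004,0],0.75],[[0.0095,0.001,0],[0.001,-0.004,0],0.75]]'
python3 -c "
from h import *
tipnow(); rows([tip(-38,0,53),tip(-38,0,150)])"
```

```text
time_s: 14.67
ee_pos: [0.4341, -0.2292, 0.2269]
tcp_rot: [[0.993, 0.115, -0.002], [0.115, -0.993, -0.001], [-0.002, 0.001, -1.0]]
force: [0.5, -0.8, 0.3]
width: 0.0218
t 14.67 tip gauge mm [-39.8  -0.3  53.5] F gauge [ 0.4 -0.8  0.3] w 21.8
t 14.6667 p [ 0.4341 -0.2292  0.2269] F [ 0.51 -0.78  0.26] w 0.0218
t [0.0024, -0.0004, 0.0008] a [0.0004, 0.0014, 0.0005]
t [0.0021, -0.0003, -0.1608] a [0.0004, 0.0014, 0.0005]
```

```bash
python3 -m jog '[[[0.001,0,-0.012],[0,0,0],0.75],[[0.001,0,-0.03],[0,0,0],0.75],[[0.002,0,-0.08],[0,0,0],0.75],[[0.002,0,-0.16],[0,0,0],0.75],[[0.002,0,-0.2],[0,0,0],0.75],[[0.002,0,-0.24],[0,0,0],0.75],[[0.002,0,-0.24],[0,0,0],0.75],[[0.002,0,-0.24],[0,0,0],0.75]]'
python3 - <<'E'
from h import *
tipnow()
for c in ["wrist","scene","side"]:
    f=manip.grab_frame(c)
    if c=="scene": f=cv2.resize(f[150:260,290:490],None,fx=4,fy=4,interpolation=cv2.INTER_CUBIC)
    if c=="side": f=cv2.resize(f[190:300,220:420],None,fx=4,fy=4,interpolation=cv2.INTER_CUBIC)
    cv2.imwrite(f"pics/{c}20.png",f[:,:,::-1])
C=Cam("wrist"); print(C.proj(G(q,np.array([[-37,24,38],[8,0,38],[85,51,26],[85,15,60],[-136,62,10],[136,62,10]])/1e3)).round(1).tolist())
E
```

```text
time_s: 15.33
ee_pos: [0.4356, -0.2298, 0.3728]
tcp_rot: [[0.993, 0.114, 0.002], [0.114, -0.993, -0.0], [0.002, 0.0, -1.0]]
force: [0.0, 0.6, -0.2]
width: 0.0213
t 15.33 tip gauge mm [-37.7  -1.  199.4] F gauge [ 0.1  0.6 -0.2] w 21.3
[[319.9, 152.9], [371.5, 180.4], [460.4, 120.1], [472.4, 168.1], [210.5, 106.7], [510.9, 107.0]]
```

View pics/wrist20.png

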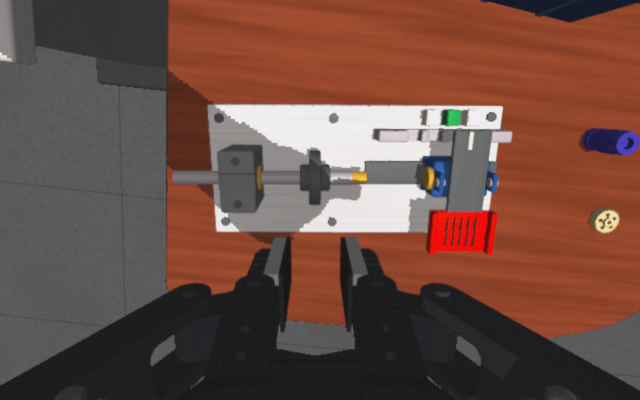

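View pics/scene20.png

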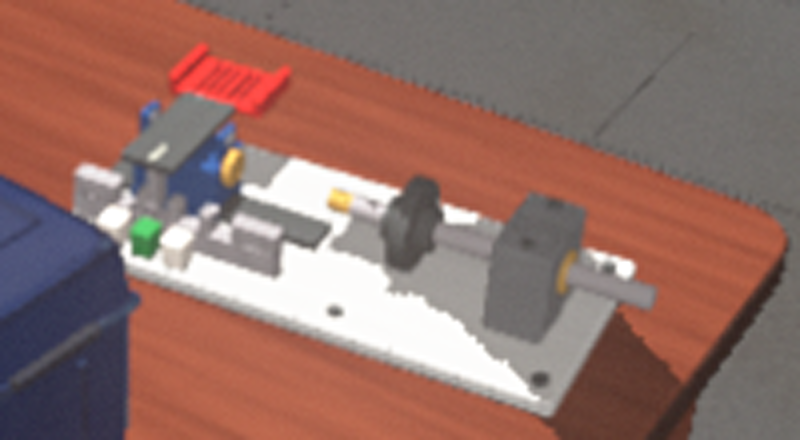

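View pics/side20.png

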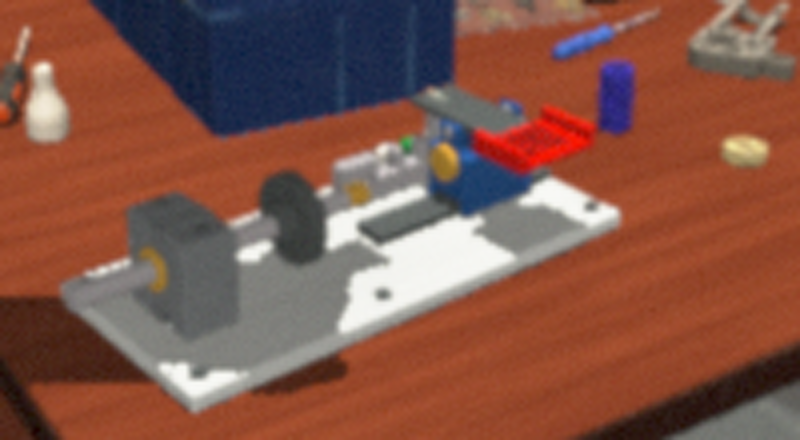

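```bash
python3 -c "
from h import *
print(manip.sign_off()); tipnow()"
```

```text
the job is handed in; nothing more can be done
None
the job is handed in; nothing more can be done
```

The stop is seated in the green tag's notch (the third one, gauge x 85), and the shaft has been pushed to the stop and pulled back home. I handed the job in at about 15.4 s with the gripper clear of everything.

- **Stop:** I pressed the dish until the tooth was clear (about 10 N) and slid the stop about 36 mm, going 1 to 2 mm past and coming back. Then I let it go. After release the lever was level and the index line was in line with the green tag.
- **Shaft out:** I pushed the flange with the fingers either side of it. The reaction force rose to about 6 N with almost no further movement, and the wrist picture showed the nose on the brass face.
- **Shaft home:** I pulled it back until the force rose from 4 to 7.5 N with no further movement. The end travel measured about 52.7 mm. The expected figure is 50 mm, and the tooth's 2 mm play and my measuring error probably explain the difference.

**Final pictures:** the shaft is a few millimetres further back than at the start, because it had been standing slightly off home. The stop is still at green, and the cap, gear and piston look undisturbed.

**Checks that disagreed:** my gauge model was 1 to 3 mm off the wrist pictures in places, so I aligned the stop to the tag as seen in the picture. Some network detections were also wrong, for example a "green tag" reported on the gear, and I ignored those.

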